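# Corner check of a bench spring scale

## Robot

A 6-joint arm with a two-finger parallel gripper is mounted at the origin on the work surface. World frame = base frame: x ahead of the robot, y to its left, z up, the work surface at z = 0. Lengths are in m, angles in rad, forces in N, time in s.
With the tool pointing down it reaches from about 0.225 to 0.875 m from the base axis. Payload 3.4 kg.
Tool frame: the origin (TCP) lies at the very end of the fingers, on their centre line; the grasp point (between the pads) lies 19 mm behind it; z points along the fingers, y is the line along which they close (so a half turn about z gives the same grasp; the last joint's range is limited). The gripper opens to 85 mm and grips with 20 to 120 N. Pads are 22 mm wide; open, the fingers measure 114 mm over their backs; the gripper's body (76 mm by 85 mm) begins 54 mm behind the grasp point. The pads swing forward as they close: fully open they stand 13 mm farther back than shut.
Start: joints at [1.023, 0.276, 1.505, -0, 1.361, -0.121], TCP at [0.238, 0.523, 0.203] pointing down, gripper open.
Joint ranges: [-2.89, 2.89], [-0.75, 2.08], [0.22, 2.7], [-1.18, 4.32], [0.11, 2.71], [-2.7, 2.7]. Speed limits (rad/s): [2.57, 2.57, 3.14, 3.14, 3.14, 3.14].

## Interface

Orientations are given as a unit quaternion [w, x, y, z].
In Python, from rig import get_state, optics, sign_off gives the robot as it stands.
- The arm moves only by the tool send_rows, never from a script. Its argument "increments" is a list of rows, each an object with "gripper": the gripper's target within -1 to 1 (shut at 1, half-way at 0, fully open at -1); "linear": the shift along the world's x, y, z in m, a list of three; "delta_rot": the turn, a rotation vector about the world's x, y, z in rad, a list of three. In form: [{"gripper": gripper, "linear": [dx, dy, dz], "delta_rot": [rx, ry, rz]}, ...]. A call has 1 to 8 rows; each row is the pose to reach, as a shift and turn from the pose commanded when the call began; what a row does not reach only later rows make up. A row lasts 1/10 s, in which the tool goes at most 50 mm and 8.59 degrees, less where a joint would pass 70% of its speed; a pose out of reach is approached as far as the arm can. A call with a gripper value outside its range is refused whole. The fingers move at their own pace and stop on an object; "newtons" is the grip in N (left out, the last holds). Time passes only in rows, so rows that repeat a pose let the fingers close. It gives the time, the measured TCP pose, the force, the opening and the grip force at its end, in the units of the state.
- get_state(): the state, without advancing time (a new reading comes with each control period).
- optics.get_image(name): name is "side" or "top" or "wrist"; returns a dict with "pixels" (384x512x3 uint8, blue, green, red), "K" (3x3 intrinsics, pixels), "rvec" (rotation vector, rad) and "tvec" (3), from world to camera coordinates, as OpenCV has them; the wrist camera has in their place "T_tool_cam" (4x4, takes a point from camera to tool coordinates, whose origin is the TCP and whose axes are the flange's). Camera axes: x right, y down, z forward; pixel columns grow to the right and rows downward; lengths in m; the calibration is good to about 2 mm. A picture is of the moment at which its call begins: read the wrist's pose just before it. There is no depth.
- sign_off(): hands the job in; it is judged then, once.
The state is a dict: "clock": time; "qpos": joint angles; "qd": joint speeds; "effort": joint torques, N m; "position": TCP position; "ee_rot": TCP orientation; "contact_force": force on the tool from outside, world axes, zero at the start; "moment": the same for the moment, N m; "width": finger opening in m; "gripper_force": force on a finger pad.
Only numpy, scipy, OpenCV 4.12 (cv2) and the standard library are available. Lean on these libraries where they do the work, as an engineer would, in place of code of your own. Each camera call takes 0.05 s, during which the arm holds its last target. There are 200 camera calls.

## Task

Do the corner check on the small-animal clinic's tilting-plate spring scale: with a fingertip, press down the round pad on the plate's near left corner (left as the robot sees it) until the upright needle stands level with the sliding metal tab on the rim of the sector, hold it there for a second without pushing on well past the tab, and let the plate come all the way back up. Then do the same on the near right corner pad. Leave the tab as it is set and the little dish lying on the plate, do not disturb the other (round-pan) scale or the things around, and do not pick anything up.

Things in the scene. Friction and masses are not known exactly. Their poses are not given: they have to be found in the camera images.
- scale: Tilting-plate scale, fixed, on the left or right half of the bench: white base 180 x 180 mm, 22 mm high, a bare aluminium plate above it, hinged at its far edge. Origin: centre of the underside; x away from the robot (yaw within 0.3 rad), y left, z up. Hinge line parallel to y at x = +60 mm, 78 mm up. Post and white ticked sector: within 20 mm of y = 0, x = -10 to +90 mm, up to 255 mm high.
- plate (a joint): Tilt of the plate (150 x 148 x 6 mm, upper face 84 mm above the bench, x = -83 to +67 mm of the scale), rad: 0 level and at rest, grows as the near edge is pressed down, stop at 0.40. Sprung and damped: about 1 N on a corner pad to start, 9 N at 0.26 rad; let go, it is back in about half a second. The needle is rigid with it and leans to the robot by the same angle.
- pad_left_top (a point): Centre of the top of the left corner pad: a black rubber disc 36 mm in diameter, 10 mm high, on the plate's near left corner (x = -62, y = +52 mm from the scale's origin; its top is 94 mm above the bench at rest). It is 122 mm from the hinge line and moves down with the plate, about 1.2 mm per 0.01 rad.
- pad_right_top (a point): The same for the right corner pad (x = -62, y = -52 mm from the scale's origin).
- needle_tip (a point): Tip of the thin dark upright needle fixed to the plate, 160 mm above the hinge line, on the scale's centre line. It moves towards the robot as a corner is pressed, 1.3 mm for each mm that the pad goes down.
- mark_tip (a point): Where the needle tip stands when it is level with the T-shaped dark metal tab (5 mm thick, 10 mm at its head) on the rim of the sector. 160 mm from the hinge line, its x axis runs along the sector, away from the robot. The needle starts 22 to 42 mm on its +x side and comes to 0 when level.
- mark (a joint): Where the tab is set on the sector, in rad, on the same scale as joint plate (0.14 to 0.26): the needle is level with the tab when joint plate equals this. The tab stays where it is set unless pushed hard, and must be left there.
- dish: Loose small steel dish, 72 mm across the rim, 16 mm high, lying on the middle of the plate. Origin: centre of its underside. It must stay lying there.
- dish_seat (a point): Point on the plate's upper face, 55 mm from the hinge towards the robot, in the middle, where the dish lies.
- round_scale: The other scale, to be left alone: grey round base 150 mm in diameter with a round steel pan 158 mm across, its rim 92 mm high. Fixed. It stands on the other half of the bench. Origin: centre of its underside.
- pan (a joint): How far that other scale's pan is pushed down, m (0 at rest, sprung).
- amber_bottle: Brown glass bottle, 48 mm across, 85 mm high, loose, standing between the scales. Origin: centre of its underside.
- vial: Small clear vial, 26 mm across, 45 mm high, loose, standing between the scales, nearer the robot. Origin: centre of its underside.
- carton: White carton 50 x 50 x 100 mm, loose, beyond the scales. Origin: centre of its underside.
- cup: White plastic cup, 76 mm across, 90 mm high, loose, beyond the scales. Origin: centre of its underside.
- forceps: Steel forceps, 146 mm long, 7 mm high, lying pointing away on the bench's right side, beyond the scale there. Origin: its middle, on the bench.
- scissors: Steel scissors, 145 mm long, lying pointing away on the bench's left side, beyond the scale there. Origin: its pivot, on the bench.

How it is judged:
On the way, in this order (a step that is already met when the one before it is completed fails the run):
1. a finger presses the left corner pad and the needle stands level with the tab (within 4 mm) for 0.5 s (x of needle_tip in the frame of mark_tip between -0.004 and 0.004 m and contact force between the fingers and plate_c2 above 1 N), for 0.5 s.
2. the plate is let go and is back at rest (value of joint plate below 0.02 rad and contact force between the fingers and scale below 0.1 N), for 0.2 s.
3. a finger presses the right corner pad and the needle stands level with the tab (within 4 mm) for 0.5 s (x of needle_tip in the frame of mark_tip between -0.004 and 0.004 m and contact force between the fingers and plate_c3 above 1 N), for 0.5 s.
At the end, for the whole second after the job is handed in: Both corners have been pressed to the tab in turn; the plate is back up (tilt under 0.02 rad) and still, the dish lies within 20 mm of its place on the plate, the other scale's pan is up (within 4 mm) and every loose thing stands within 20 mm of where it was (value of joint plate below 0.02 rad and velocity of joint plate below 0.05 rad/s and distance between dish and dish_seat below 0.02 m and linear speed of dish below 0.02 m/s and value of joint pan below 0.004 m and distance of each of amber_bottle, vial, carton, cup, forceps, scissors from where it was at the start of the episode below 0.02 m); the robot touches nothing.
It fails at once if the tab is pushed along the sector (more than 4 mm) (distance of mark_tip from where it was at the start of the episode above 0.004 m).
It fails at once if the needle is pushed more than 9 mm past the tab (x of needle_tip in the frame of mark_tip below -0.009 m).
It fails at once if the dish is lifted or knocked off its place on the plate (more than 20 mm) (distance between dish and dish_seat above 0.02 m).
It fails at once if the other scale is pressed or pushed (value of joint pan above 0.004 m or contact force between the fingers and round_scale above 2 N).
It fails at once if a thing standing around is moved by more than 20 mm or lifted (distance of any of amber_bottle, vial, carton, cup, forceps, scissors from where it was at the start of the episode above 0.02 m).
It also fails if it takes over 48 s, if anything falls off the work surface, if the arm or the gripper's body presses on something with over 40 N, if the wrist force passes 120 N, or if a joint passes its speed limit or range.

## Working session

There is one attempt and no reset: what is moved stays moved. The work goes in short steps, Python scripts to look and compute and a tool call to move; the robot and the scene stay as the last step left them, time stands still between calls to the robot, and variables do not carry over. Pictures are saved under pics/ and viewed, at most 10 in all, crops included, and the job is handed in when it is done.

Besides the shell and the picture viewer there is one more tool, called after "Emit:" by a JSON object that holds its "api" and its "payload". send_rows: Moves the arm, as the interface text tells. Its arguments: {"type":"object","properties":{"increments":{"type":"array"},"newtons":{"type":"number"}},"required":["increments"]}

```bash
mkdir -p pics; python3 - <<'E'
from rig import get_state, optics
import cv2,numpy as np
s=get_state();print(s)
for n in("top","side"):
    d=optics.get_image(n);cv2.imwrite(f"pics/{n}0.png",cv2.resize(d["pixels"],(768,576)))
    R=cv2.Rodrigues(np.array(d["rvec"],float))[0];print(n,d["K"],-R.T@np.array(d["tvec"]).ravel(),R)
    np.savez(f"{n}.npz",K=d["K"],r=d["rvec"],t=d["tvec"])
E
```

```text
{'clock': 0.0, 'qpos': array([ 1.02299606e+00,  2.76603541e-01,  1.50617132e+00,  1.61558835e-05,
        1.36067381e+00, -1.20986065e-01]), 'qd': array([ 0.00082659,  0.0002012 ,  0.00050955, -0.00028305,  0.00286694,
        0.00051781]), 'effort': array([ 6.39873560e-04, -4.16761708e+01, -2.45802498e+01, -5.11732542e-04,
        1.09007297e-02,  2.11900283e-05]), 'position': array([0.23771739, 0.52291355, 0.20231966]), 'ee_rot': array([-3.12029579e-04,  2.11792497e-01,  9.77314216e-01, -8.74012595e-04]), 'contact_force': array([-0.03670133,  0.40591677, -0.7179508 ]), 'moment': array([ 0.00012629,  0.00198576, -0.01464476]), 'gripper_force': 0.0, 'width': 0.08538887499325713}
top [[464.97929246   0.         260.6750912 ]
 [  0.         464.97929246 183.73680549]
 [  0.           0.           1.        ]] [ 0.55159235 -0.01454833  1.34468805] [[ 0.01187645 -0.99992893 -0.00103756]
 [-0.99844118 -0.01180218 -0.05455194]
 [ 0.05453581  0.00168382 -0.9985104 ]]
side [[479.09790131   0.         251.81446874]
 [  0.         479.09790131 193.07784796]
 [  0.           0.           1.        ]] [ 0.17668682 -0.83764145  1.09581726] [[ 0.88377099 -0.46748368  0.02019546]
 [-0.31960561 -0.63460767 -0.70365145]
 [ 0.34176176  0.61541215 -0.71025825]]
```

View pics/top0.png

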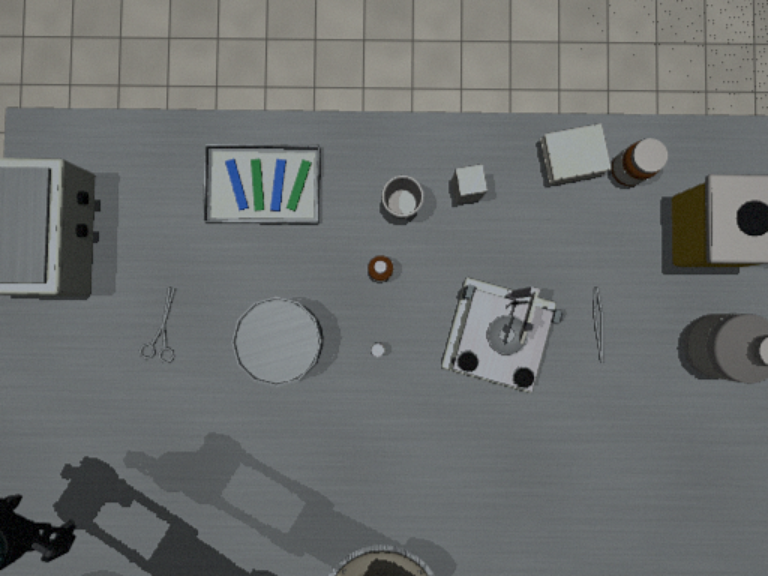

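View pics/side0.png

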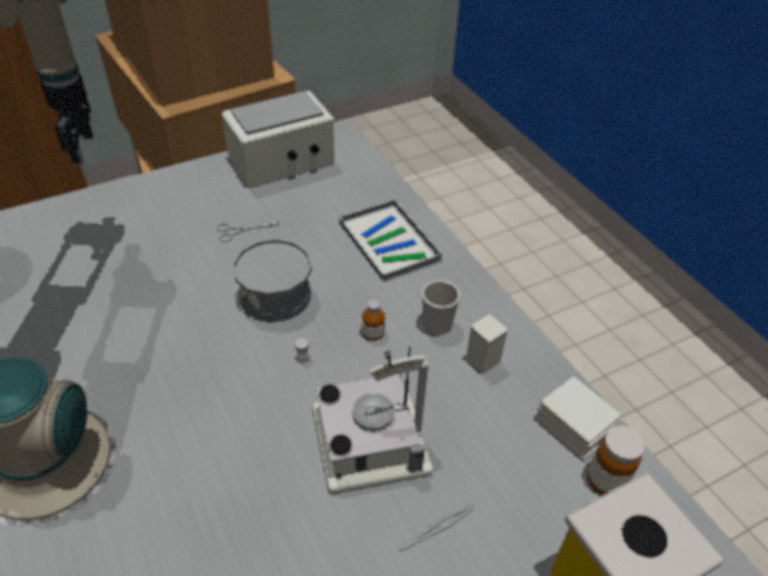

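The top view shows pads at about (468,361) and (524,377) at 1.5x, with the scale on the right half. The side view shows pads at (330,393) and (341,444), and the needle and tab near (407,355) and (388,357). Next I'll fit the scale's pose and read the tab angle.

```bash
cat > h.py <<'E'
import cv2,numpy as np
class Cam:
    def __init__(s,n):
        d=np.load(f"{n}.npz");s.K=d["K"];s.r=np.array(d["r"],float);s.t=np.array(d["t"],float).ravel();s.R=cv2.Rodrigues(s.r)[0]
    def proj(s,P):return cv2.projectPoints(np.atleast_2d(np.array(P,float)),s.r,s.t,s.K,None)[0].reshape(-1,2)
    def back(s,uv,z):
        d=s.R.T@np.linalg.solve(s.K,[uv[0],uv[1],1]);c=-s.R.T@s.t
        return c+d*(z-c[2])/d[2]
def blob(img,uv,rad=16):
    u,v=map(int,uv);p=img[v-rad:v+rad,u-rad:u+rad].max(2)
    n,l,st,ce=cv2.connectedComponentsWithStats((p<70).astype(np.uint8))
    i=min([j for j in range(1,n) if st[j,4]>30],key=lambda j:np.hypot(*(ce[j]-rad)))
    return ce[i]+[u-rad,v-rad],st[i]
E
python3 - <<'E'
from h import *
from rig import optics
T,S=Cam("top"),Cam("side")
it=optics.get_image("top")["pixels"];im=np.mean([optics.get_image("side")["pixels"].astype(float) for _ in range(6)],0).astype(np.uint8)
P=[]
for nm,ut,us in(("L",(468,361),(330,393)),("R",(524,377),(341,444))):
    a,sa=blob(it,np.array(ut)/1.5);b,sb=blob(im,np.array(us)/1.5)
    print(nm,a,sa,T.back(a,.092),b,sb,S.back(b,.092));P.append((T.back(a,.092)+S.back(b,.092))/2)
d=(P[0]-P[1])[:2];yaw=np.arctan2(-d[0],d[1]);c,s=np.cos(yaw),np.sin(yaw);R=np.array([[c,-s],[s,c]])
o=(P[0]+P[1])[:2]/2-R@[-.062,0]
print("sep",np.linalg.norm(d),"yaw",yaw,"origin",o)
np.savez("pose.npz",o=o,R=R,yaw=yaw)
W=lambda x,y,z:np.r_[o+R@[x,y],z]
tip=lambda q:W(.06-.16*np.sin(q),0,.078+.16*np.cos(q))
x0,y0,f=235,220,14
cr=cv2.resize(im[y0:y0+42,x0:x0+57],None,fx=f,fy=f,interpolation=cv2.INTER_CUBIC)
for q in(0,.14,.18,.22,.26):
    u=S.proj(tip(q))[0];print(q,u)
    p=tuple(((u-[x0,y0]+.5)*f).astype(int));cv2.circle(cr,p,3,(0,0,255),-1);cv2.putText(cr,str(q),(p[0]-10,p[1]-12),0,.4,(0,0,255))
u=tuple(((S.proj(W(.06,0,.078))[0]-[x0,y0]+.5)*f).astype(int));cv2.circle(cr,u,4,(0,255,0),-1)
cv2.imwrite("pics/crop1.png",cr)
E
```

```text
L [311.40714286 240.63571429] [  9  10  14  14 140] [ 0.46891917 -0.15019551  0.092     ] [219.34545455 262.20909091] [ 10  11  12  11 110] [ 0.46771212 -0.15186725  0.092     ]
R [348.72727273 251.40559441] [  9  10  14  14 143] [ 0.44143764 -0.25022646  0.092     ] [226.7480916  296.35877863] [  9  10  14  13 131] [ 0.44028873 -0.25249161  0.092     ]
sep 0.10401575218514603 yaw -0.267090263608122 origin [ 0.51439108 -0.21755862]
0 [273.18714599 233.29823051]
0.14 [263.85145778 235.21895095]
0.18 [261.19329453 235.92298531]
0.22 [258.54947431 236.69362829]
0.26 [255.92556216 237.52928553]
```

View pics/crop1.png

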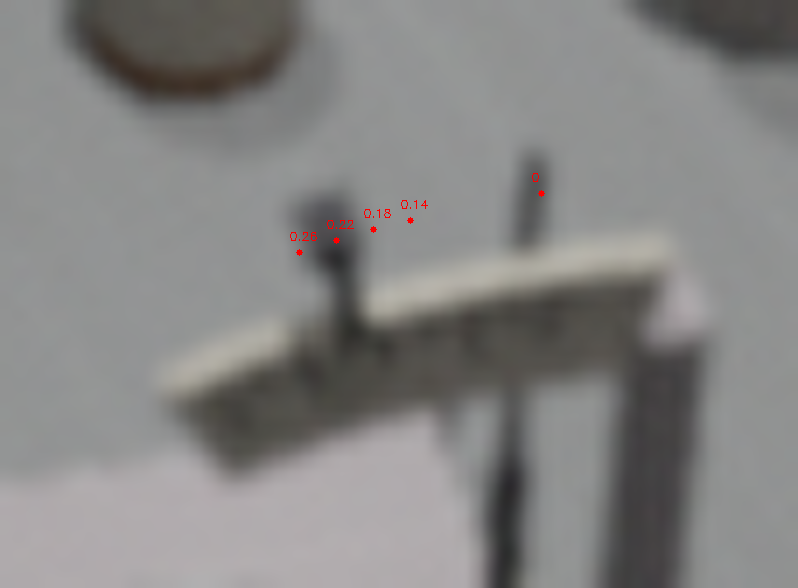

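The needle is at about (533,193) in the crop, 8 px left of where I projected it. The tab's head is at (322,210), which puts the tab near 0.22 rad. The pad separation of 104.0 mm matches the given size. Next I'll work out the approach pose, with the tool tilted to match the pressed plate.

```bash
python3 - <<'E'
from h import *
from rig import get_state
from scipy.spatial.transform import Rotation as Ro
s=get_state();d=np.load("pose.npz");o,R2,yaw=d["o"],d["R"],float(d["yaw"])
q=s["ee_rot"];Rc=Ro.from_quat([*q[1:],q[0]])
print("now y axis",Rc.as_matrix()[:,1],s["position"])
Rs=Ro.from_euler("z",yaw)
n=Rs.apply([-np.sin(.2),0,np.cos(.2)])
for sg in(1,-1):
    y=Rs.apply([0,sg,0]);z=-n;x=np.cross(y,z)
    Rt=Ro.from_matrix(np.c_[x,y,z]);print(sg,(Rt*Rc.inv()).as_rotvec())
for k in(1,-1):
    p=o+R2@[-.065,.054*k];print(k,p,np.r_[p,.15]-s["position"])
E
```

```text
now y axis [ 4.13951785e-01  9.10298793e-01 -1.64930739e-04] [0.23800373 0.52337025 0.20312419]
1 [-0.06792112 -0.18833691  0.1591841 ]
-1 [ 0.2808373  -0.10180211 -2.9677118 ]
1 [ 0.46594779 -0.14831811] [ 0.22794406 -0.67168837 -0.05312419]
-1 [ 0.43744378 -0.25248875] [ 0.19944005 -0.775859   -0.05312419]
```

Emit:
{"api": "send_rows", "payload": {"increments": [{"gripper": 1, "linear": [0.014, -0.042, 0.01], "delta_rot": [0, 0, 0]}, {"gripper": 1, "linear": [0.028, -0.084, 0.02], "delta_rot": [0, 0, 0]}, {"gripper": 1, "linear": [0.042, -0.126, 0.02], "delta_rot": [0, 0, 0]}, {"gripper": 1, "linear": [0.056, -0.168, 0.02], "delta_rot": [0, 0, 0]}, {"gripper": 1, "linear": [0.07, -0.21, 0.02], "delta_rot": [0, 0, 0]}, {"gripper": 1, "linear": [0.084, -0.252, 0.02], "delta_rot": [0, 0, 0]}, {"gripper": 1, "linear": [0.098, -0.294, 0.02], "delta_rot": [0, 0, 0]}, {"gripper": 1, "linear": [0.112, -0.336, 0.02], "delta_rot": [0, 0, 0]}], "newtons": 30}}

```text
clock: 1.25
position: [0.3503, 0.1858, 0.2235]
ee_rot: [0.001, 0.212, 0.977, 0.0]
contact_force: [0.8, -0.4, -0.3]
width: -0.0001
gripper_force: 0.0
```

Emit:
{"api": "send_rows", "payload": {"increments": [{"gripper": 1, "linear": [0.014, -0.042, 0], "delta_rot": [-0.01, -0.03, 0.025]}, {"gripper": 1, "linear": [0.028, -0.084, 0], "delta_rot": [-0.02, -0.06, 0.05]}, {"gripper": 1, "linear": [0.042, -0.126, 0], "delta_rot": [-0.03, -0.09, 0.08]}, {"gripper": 1, "linear": [0.056, -0.168, 0], "delta_rot": [-0.04, -0.12, 0.11]}, {"gripper": 1, "linear": [0.07, -0.21, 0], "delta_rot": [-0.05, -0.15, 0.14]}, {"gripper": 1, "linear": [0.086, -0.252, 0], "delta_rot": [-0.068, -0.188, 0.159]}, {"gripper": 1, "linear": [0.102, -0.294, 0], "delta_rot": [-0.068, -0.188, 0.159]}, {"gripper": 1, "linear": [0.116, -0.336, 0], "delta_rot": [-0.068, -0.188, 0.159]}]}}

```text
clock: 2.05
position: [0.4661, -0.1503, 0.2237]
ee_rot: [0.099, 0.133, 0.986, -0.013]
contact_force: [0.9, 0.3, -0.0]
width: -0.0003
gripper_force: 0.0
```

Emit:
{"api": "send_rows", "payload": {"increments": [{"gripper": 1, "linear": [0, 0, -0.035], "delta_rot": [0, 0, 0]}, {"gripper": 1, "linear": [0, 0, -0.07], "delta_rot": [0, 0, 0]}, {"gripper": 1, "linear": [0, 0, -0.09], "delta_rot": [0, 0, 0]}, {"gripper": 1, "linear": [0, 0, -0.1], "delta_rot": [0, 0, 0]}, {"gripper": 1, "linear": [0, 0, -0.1], "delta_rot": [0, 0, 0]}]}}

```text
clock: 2.55
position: [0.4653, -0.1481, 0.1222]
ee_rot: [0.098, 0.133, 0.986, -0.013]
contact_force: [-0.2, -0.1, 0.7]
width: 0.0001
gripper_force: 0.0
```

Emit:
{"api": "send_rows", "payload": {"increments": [{"gripper": 1, "linear": [0, 0, -0.012], "delta_rot": [0, 0, 0]}, {"gripper": 1, "linear": [0, 0, -0.022], "delta_rot": [0, 0, 0]}, {"gripper": 1, "linear": [0, 0, -0.03], "delta_rot": [0, 0, 0]}, {"gripper": 1, "linear": [0, 0, -0.036], "delta_rot": [0, 0, 0]}, {"gripper": 1, "linear": [0, 0, -0.041], "delta_rot": [0, 0, 0]}, {"gripper": 1, "linear": [0, 0, -0.044], "delta_rot": [0, 0, 0]}, {"gripper": 1, "linear": [0, 0, -0.044], "delta_rot": [0, 0, 0]}]}}

```text
clock: 3.25
position: [0.4659, -0.1485, 0.0789]
ee_rot: [0.098, 0.133, 0.986, -0.013]
contact_force: [0.0, -0.2, -0.2]
width: 0.0001
gripper_force: 0.0
```

```bash
cat > look.py <<'E'
import sys
from h import *
from rig import optics,get_state
s=get_state();print(s["position"],s["contact_force"])
S=Cam("side")
im=np.mean([optics.get_image("side")["pixels"].astype(float) for _ in range(2)],0).astype(np.uint8)
d=np.load("pose.npz");o,R=d["o"],d["R"]
tip=lambda q:np.r_[o+R@[.06-.16*np.sin(q),0],.078+.16*np.cos(q)]
x0,y0,f=245,222,14
cr=cv2.resize(im[y0:y0+22,x0:x0+40],None,fx=f,fy=f,interpolation=cv2.INTER_CUBIC)
for q in(0,.14,.18,.22,.26):
    u=S.proj(tip(q))[0]+[-.6,-1.5];cv2.circle(cr,tuple(((u-[x0,y0]+.5)*f).astype(int)),3,(0,0,255),-1)
w=cv2.resize(im[205:325,195:308],(396,420),interpolation=cv2.INTER_CUBIC)
big=np.zeros((max(cr.shape[0],420)*1,396*1+396,3),np.uint8);big[:420,:396]=w
c2=cv2.resize(cr,(396,int(cr.shape[0]*396/cr.shape[1])));big[:c2.shape[0],396:]=c2
cv2.imwrite(sys.argv[1],big)
E
python3 look.py pics/p1.png
```

```text
[ 0.46587551 -0.14847168  0.07887926] [ 0.02168699 -0.23499609 -0.19702845]
```

View pics/p1.png

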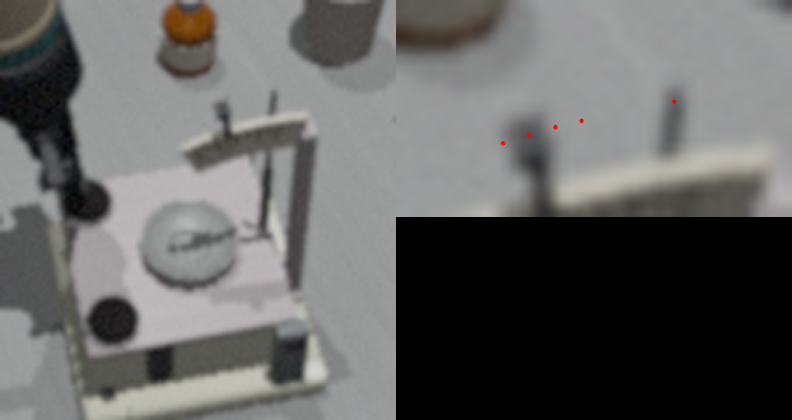

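The needle stays upright and there is no force, so the finger isn't pressing. In the crop it seems to sit on the left and near side of the left pad. I'll project the TCP and look closer.

```bash
python3 - <<'E'
from h import *
from rig import optics,get_state
s=get_state();T,S=Cam("top"),Cam("side");p=s["position"]
ps,pt=S.proj(p)[0],T.proj(p)[0];print(ps,pt)
a=optics.get_image("side")["pixels"];b=optics.get_image("top")["pixels"]
def c(i,u,w=28,f=14):
    x,y=int(u[0])-w//2,int(u[1])-w//2-4
    r=cv2.resize(i[y:y+w+12,x:x+w],None,fx=f,fy=f,interpolation=cv2.INTER_CUBIC)
    cv2.circle(r,tuple(((u-[x,y]+.5)*f).astype(int)),4,(0,0,255),-1);return r
cv2.imwrite("pics/p2.png",np.hstack([c(a,ps),c(b,pt)]))
E
```

```text
[218.45666984 264.43996251] [310.33970342 241.29676737]
```

View pics/p2.png

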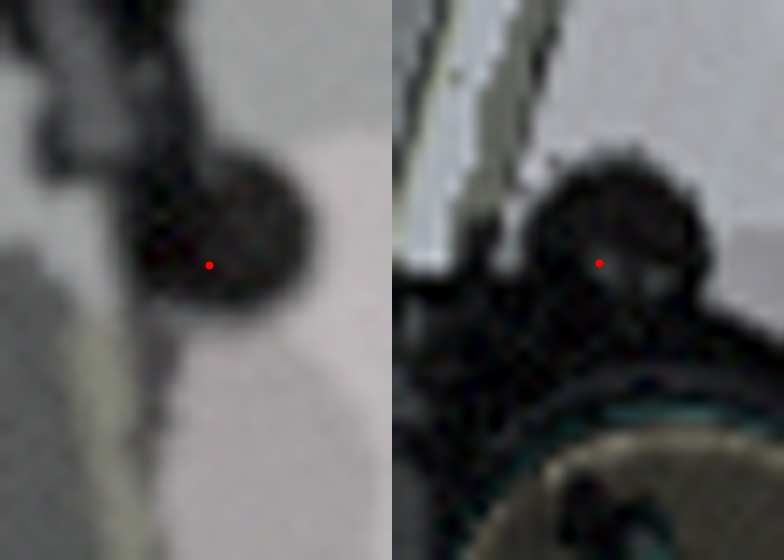

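```bash
python3 - <<'E'
from h import *
from rig import optics
a=np.mean([optics.get_image("side")["pixels"].astype(float) for _ in range(8)],0)[238:288,195:245]
a=np.clip(255*(a/120)**.6,0,255).astype(np.uint8)
w=optics.get_image("wrist")["pixels"];w=np.clip(255*(w/255.)**.6,0,255).astype(np.uint8)
cv2.imwrite("pics/p3.png",np.hstack([cv2.resize(a,(384,384),interpolation=cv2.INTER_CUBIC),w[:,100:500]]))
E
```

```text
(no output)
```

View pics/p3.png

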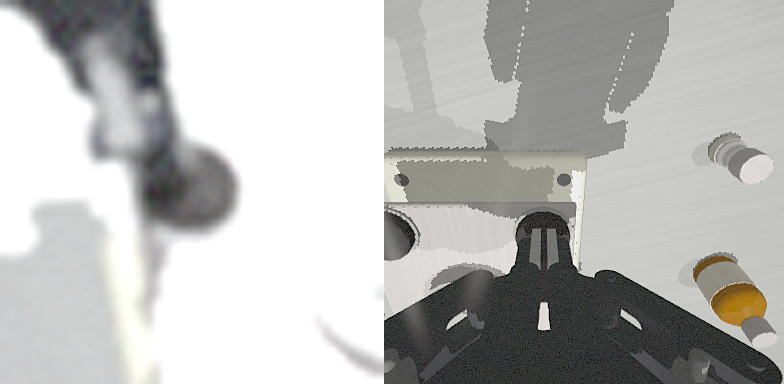

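The wrist view shows the closed fingers over the left pad, with the pad's rim visible around the tip at about (543,222). The tip must still be just above the pad, so I'll go down in small steps and watch the force.

Emit:
{"api": "send_rows", "payload": {"increments": [{"gripper": 1, "linear": [0, 0, -0.002], "delta_rot": [0, 0, 0]}, {"gripper": 1, "linear": [0, 0, -0.004], "delta_rot": [0, 0, 0]}, {"gripper": 1, "linear": [0, 0, -0.004], "delta_rot": [0, 0, 0]}]}}

```text
clock: 4.2
position: [0.4657, -0.1484, 0.0748]
ee_rot: [0.098, 0.133, 0.986, -0.013]
contact_force: [-0.0, -0.3, -0.3]
width: -0.0002
gripper_force: 0.0
```

```bash
python3 - <<'E'
from h import *
from rig import optics,get_state
s=get_state();print(s["position"],s["contact_force"],s["moment"],s["effort"],s["clock"])
im=np.mean([optics.get_image("side")["pixels"].astype(float) for _ in range(2)],0).mean(2)
for r in range(230,238,1):print(r,im[r,252:282].astype(int))
E
```

```text
[ 0.46572008 -0.14841283  0.0748069 ] [-0.01517111 -0.284472   -0.27250837] [ 0.0373737   0.09334019 -0.04657828] [-1.33076595e-02 -2.99318630e+01 -1.98449153e+01  1.94282373e-01
 -1.10445857e+00 -2.46085714e-03] 4.2
230 [141 141 144 147 150 153 153 153 155 154 154 154 156 156 155 155 154 156
 158 156 142 140 151 156 155 153 153 155 154 153]
231 [149 150 152 157 157 155 155 153 154 154 155 155 155 155 159 155 156 155
 158 153 122 117 141 152 154 153 156 155 156 154]
232 [156 155 155 157 157 154 154 147 151 154 155 153 154 156 156 156 156 155
 156 150 112  99 136 152 155 153 154 153 153 156]
233 [154 157 157 153 149 140 133 132 145 153 154 154 156 156 155 155 155 157
 155 145 107  98 136 155 155 153 156 154 155 153]
234 [157 157 156 146 127 112 102 111 137 149 155 155 154 155 155 156 157 156
 153 137  98 102 141 156 155 155 154 153 154 152]
235 [155 155 153 137 111  92  88  99 129 149 154 154 156 154 155 155 155 156
 152 136  96 105 144 158 157 155 154 153 154 154]
236 [155 157 154 144 120  91  84  89 115 140 153 154 155 154 156 156 153 157
 153 129  97 116 147 158 160 162 163 163 163 167]
237 [155 156 156 151 125  91  72  73 100 139 154 156 154 153 155 155 156 159
 156 135 117 136 161 174 178 179 179 179 180 180]
```

```bash
python3 - <<'E'
from h import *
from rig import optics,get_state
from scipy.spatial.transform import Rotation as Ro
s=get_state();d=optics.get_image("wrist");K=d["K"];Tc=np.array(d["T_tool_cam"]);print(Tc,K[0],K[1])
q=s["ee_rot"];M=np.eye(4);M[:3,:3]=Ro.from_quat([*q[1:],q[0]]).as_matrix();M[:3,3]=s["position"]
C=np.linalg.inv(M@Tc)
def pr(P):
    c=C@np.r_[P,1];u=K@c[:3];return u[:2]/u[2]
D=np.load("pose.npz");o,R=D["o"],D["R"]
W=lambda x,y,z:np.r_[o+R@[x,y],z]
print("tcp",pr(s["position"]))
im=d["pixels"].copy();im=np.clip(255*(im/255.)**.5,0,255).astype(np.uint8)
def dot(P,c):
    u=pr(P)*2;print(u/2);cv2.circle(im2,(int(u[0]),int(u[1])),3,c,-1)
x,y=190,120
im2=cv2.resize(im,None,fx=2,fy=2,interpolation=cv2.INTER_CUBIC)
dot(s["position"],(0,0,255))
for a in np.arange(0,6.28,.4):dot(W(-.062+.018*np.cos(a),.052+.018*np.sin(a),.094),(0,255,0))
for a in(-.09,.09):dot(W(-.09,a,.022),(255,0,0))
cv2.imwrite("pics/p4.png",im2[250:650,300:1000])
E
```

```text
[[ 6.92209563e-04 -9.52851279e-01 -3.03436914e-01  7.48137749e-02]
 [ 9.99999755e-01  6.27816540e-04  3.09763235e-04 -1.05244776e-03]
 [-1.04655582e-04 -3.03437054e-01  9.52851480e-01 -1.71515357e-01]
 [ 0.00000000e+00  0.00000000e+00  0.00000000e+00  1.00000000e+00]] [271.23044104   0.         259.47462035] [  0.         271.23044104 190.23462468]
tcp [260.90663394 218.27559671]
[260.90663394 218.27559671]
[258.19616676 260.79595306]
[268.80934982 259.19030516]
[277.95564599 254.55264918]
[284.28787417 247.44526409]
[286.72221469 238.81071031]
[284.6459626  229.92911298]
[278.14367314 222.27627073]
[268.14012449 217.25677921]
[256.33260664 215.86028092]
[244.85343949 218.37193508]
[235.75456068 224.28214634]
[230.5259264  232.44565961]
[229.8358673  241.40321408]
[233.53749519 249.71350596]
[240.85053024 256.18488907]
[250.5906439  259.98376626]
[ 83.58973073 155.15437486]
[305.22594377 155.24750608]
```

View pics/p4.png

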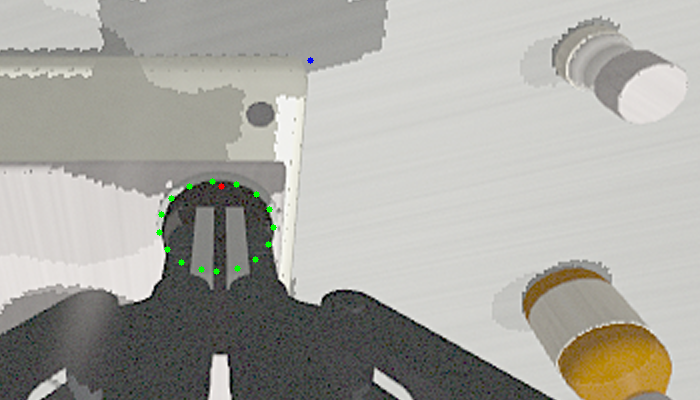

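The projected pad outline matches the image, but the visible finger ends about 18 px short of the TCP dot (roughly 20 mm). So the shut fingertip really is just above the pad, and I'll continue down.

Emit:
{"api": "send_rows", "payload": {"increments": [{"gripper": 1, "linear": [0, 0, -0.003], "delta_rot": [0, 0, 0]}, {"gripper": 1, "linear": [0, 0, -0.006], "delta_rot": [0, 0, 0]}, {"gripper": 1, "linear": [0, 0, -0.006], "delta_rot": [0, 0, 0]}]}}

```text
clock: 4.65
position: [0.4656, -0.1483, 0.0687]
ee_rot: [0.098, 0.133, 0.986, -0.013]
contact_force: [-0.0, 0.5, 0.1]
width: 0.0001
gripper_force: 0.0
```

```bash
cat > m.py <<'E'
from h import *
from rig import optics,get_state
s=get_state();print(s["position"],s["contact_force"],s["clock"])
im=np.mean([optics.get_image("side")["pixels"].astype(float) for _ in range(2)],0).mean(2)
for r in range(230,239):print(r,im[r,252:282].astype(int))
E
python3 m.py
```

```text
[ 0.46559338 -0.1483015   0.068651  ] [-0.02746942  0.54718996  0.06169041] 4.65
230 [143 142 143 148 152 155 152 153 155 154 156 153 156 156 157 156 157 156
 158 155 145 142 150 155 156 154 155 155 155 154]
231 [151 150 152 156 157 156 153 154 152 155 153 154 155 156 157 155 155 156
 157 152 125 116 142 153 151 154 155 155 156 155]
232 [155 155 156 158 157 156 150 147 150 155 155 154 155 158 155 155 156 157
 157 150 114  98 135 153 156 155 154 154 155 155]
233 [157 157 156 156 146 139 134 132 146 153 154 153 155 154 154 159 155 156
 155 143 105  96 140 153 156 154 153 153 154 154]
234 [155 155 154 145 127 112 103 111 137 152 156 155 155 154 157 155 155 157
 152 136 100 103 140 156 156 155 154 154 154 154]
235 [155 157 153 136 112  93  86  98 128 147 155 155 154 154 154 155 157 157
 153 133  97 107 144 155 156 155 157 155 153 156]
236 [156 157 155 143 116  92  85  89 111 141 154 155 154 155 154 154 156 157
 153 129  95 116 148 161 162 160 163 163 165 166]
237 [156 156 157 151 124  89  76  73 101 140 153 154 153 152 156 153 154 158
 156 137 117 136 162 172 178 177 178 179 180 180]
238 [155 155 158 153 130  93  59  58  98 140 153 156 156 158 159 162 166 172
 173 164 161 170 179 185 186 181 176 174 177 173]
```

Emit:
{"api": "send_rows", "payload": {"increments": [{"gripper": 1, "linear": [0, 0, -0.003], "delta_rot": [0, 0, 0]}, {"gripper": 1, "linear": [0, 0, -0.006], "delta_rot": [0, 0, 0]}, {"gripper": 1, "linear": [0, 0, -0.006], "delta_rot": [0, 0, 0]}]}}

```text
clock: 5.05
position: [0.466, -0.1486, 0.063]
ee_rot: [0.099, 0.133, 0.986, -0.013]
contact_force: [-0.7, 0.4, 2.5]
width: -0.0002
gripper_force: 1.0
```

```bash
python3 m.py | head -4; python3 - <<'E'
from h import *
from rig import optics
a=np.mean([optics.get_image("side")["pixels"].astype(float) for _ in range(3)],0)[238:288,195:245]
a=np.clip(255*(a/110)**.6,0,255).astype(np.uint8)
w=optics.get_image("wrist")["pixels"][165:290,200:325];w=np.clip(255*(w/140.)**.5,0,255).astype(np.uint8)
cv2.imwrite("pics/p5.png",np.hstack([cv2.resize(i,(400,400),interpolation=cv2.INTER_CUBIC) for i in(a,w)]))
E
```

```text
[ 0.46598818 -0.1486024   0.06299224] [-0.73413762  0.37209044  2.45571091] 5.05
230 [141 142 144 147 151 153 155 154 155 154 154 154 155 155 156 156 156 150
 148 153 158 156 154 153 155 154 154 155 154 153]
231 [147 151 154 155 158 155 154 153 153 154 155 155 155 155 156 157 155 142
```

View pics/p5.png

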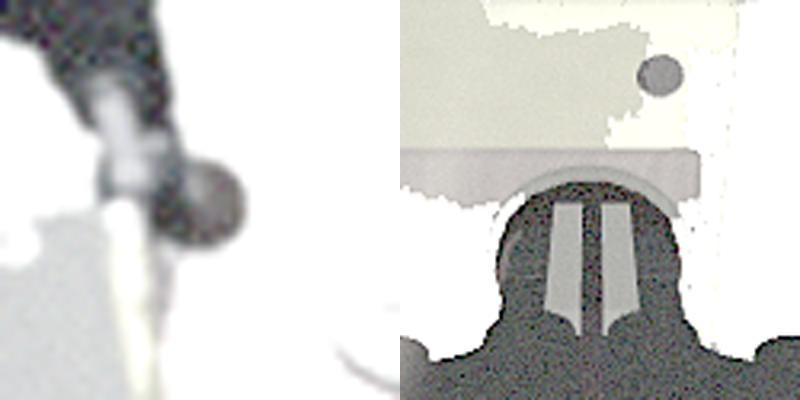

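Contact: 2.5 N, and the needle has moved to about column 270 (roughly 0.05 rad). The shut tip sits about 26 mm behind the TCP. The needle still has to reach about 0.22 rad, so I'll press on part of the way.

Emit:
{"api": "send_rows", "payload": {"increments": [{"gripper": 1, "linear": [0, 0, -0.003], "delta_rot": [0, 0, 0]}, {"gripper": 1, "linear": [0, 0, -0.006], "delta_rot": [0, 0, 0]}, {"gripper": 1, "linear": [0, 0, -0.009], "delta_rot": [0, 0, 0]}, {"gripper": 1, "linear": [0, 0, -0.012], "delta_rot": [0, 0, 0]}, {"gripper": 1, "linear": [0, 0, -0.014], "delta_rot": [0, 0, 0]}, {"gripper": 1, "linear": [0, 0, -0.014], "delta_rot": [0, 0, 0]}]}}

```text
clock: 5.95
position: [0.4658, -0.1485, 0.0489]
ee_rot: [0.098, 0.133, 0.986, -0.013]
contact_force: [-3.1, -0.1, 4.0]
width: -0.0004
gripper_force: 2.3
```

```bash
python3 m.py
```

```text
[ 0.46582212 -0.14850955  0.04889166] [-3.11287776 -0.14249398  3.986247  ] 5.95
230 [140 142 145 148 151 152 155 154 155 155 154 156 157 156 155 156 156 157
 157 157 158 157 156 155 154 155 156 155 153 156]
231 [150 151 151 156 156 154 154 153 156 154 154 152 154 156 157 156 156 157
 159 159 160 156 157 154 155 155 153 155 154 156]
232 [156 156 157 160 157 157 152 147 151 154 151 143 143 149 156 156 156 156
 156 157 158 158 155 155 155 155 155 155 155 155]
233 [156 155 156 156 149 141 135 132 145 154 150 123 119 144 154 156 158 156
 156 156 156 158 155 157 155 155 154 154 153 155]
234 [156 157 155 144 127 113 102 112 136 153 147 118 103 137 154 154 157 155
 156 154 156 157 159 157 156 155 154 154 153 154]
235 [156 156 154 137 113  90  86  94 129 149 148 119  99 133 154 156 156 157
 156 156 155 155 157 159 155 156 156 154 154 157]
236 [156 158 154 143 118  95  82  90 114 141 148 122  96 131 152 156 154 157
 157 156 156 158 158 162 161 161 164 164 164 166]
237 [156 157 157 150 126  91  70  73 100 141 150 126  94 123 148 156 154 158
 159 162 164 167 171 173 178 179 181 178 180 180]
238 [155 157 158 154 133  93  59  56 100 143 152 136 106 122 151 161 168 173
 175 176 180 185 185 183 182 181 178 176 177 173]
```

Emit:
{"api": "send_rows", "payload": {"increments": [{"gripper": 1, "linear": [0, 0, -0.003], "delta_rot": [0, 0, 0]}, {"gripper": 1, "linear": [0, 0, -0.006], "delta_rot": [0, 0, 0]}, {"gripper": 1, "linear": [0, 0, -0.009], "delta_rot": [0, 0, 0]}, {"gripper": 1, "linear": [0, 0, -0.01], "delta_rot": [0, 0, 0]}, {"gripper": 1, "linear": [0, 0, -0.01], "delta_rot": [0, 0, 0]}]}}

```text
clock: 6.55
position: [0.4664, -0.1487, 0.0395]
ee_rot: [0.099, 0.133, 0.986, -0.013]
contact_force: [-3.7, 0.2, 6.8]
width: 0.0001
gripper_force: 3.5
```

```bash
python3 m.py
```

```text
[ 0.46637128 -0.14869476  0.03950911] [-3.72705882  0.19208882  6.75661904] 6.55
230 [141 141 146 149 150 153 155 154 153 156 154 155 156 158 156 156 155 157
 159 158 159 157 155 155 153 154 156 155 155 156]
231 [151 150 153 157 155 158 153 155 156 155 155 157 156 157 156 157 156 156
 157 158 159 158 156 156 157 155 156 155 155 155]
232 [155 155 156 156 157 157 151 151 150 155 154 153 156 156 157 157 156 158
 155 157 160 159 157 155 154 154 157 155 154 153]
233 [154 155 157 154 150 142 134 134 145 154 156 154 156 154 156 157 157 155
 156 156 157 158 159 157 157 153 153 155 155 153]
234 [157 157 155 146 128 112 106 110 137 151 155 154 155 155 155 157 157 157
 155 154 156 157 159 157 155 155 154 154 153 155]
235 [156 157 156 137 110  92  88 100 129 147 154 156 154 155 154 154 155 156
 158 156 156 156 158 157 156 156 156 156 155 158]
236 [156 157 155 143 117  94  86  91 113 143 154 155 156 154 154 156 153 155
 157 156 154 158 158 161 162 162 163 164 165 166]
237 [154 157 157 151 129  90  73  73  99 139 154 155 156 153 156 156 157 159
 159 161 165 169 170 174 178 179 179 179 180 180]
238 [155 157 157 154 132  95  61  46  77 133 154 156 156 156 160 163 169 172
 175 175 180 185 185 187 185 182 178 176 177 173]
```

The needle has gone behind the tab's head, peeking out on its right side at about (259.3,238) against a stem centre of 258.4, so it is about 2 mm short. I'll go down 2 mm more and hold.

Emit:
{"api": "send_rows", "payload": {"increments": [{"gripper": 1, "linear": [0, 0, -0.001], "delta_rot": [0, 0, 0]}, {"gripper": 1, "linear": [0, 0, -0.002], "delta_rot": [0, 0, 0]}, {"gripper": 1, "linear": [0, 0, -0.002], "delta_rot": [0, 0, 0]}, {"gripper": 1, "linear": [0, 0, -0.002], "delta_rot": [0, 0, 0]}, {"gripper": 1, "linear": [0, 0, -0.002], "delta_rot": [0, 0, 0]}, {"gripper": 1, "linear": [0, 0, -0.002], "delta_rot": [0, 0, 0]}, {"gripper": 1, "linear": [0, 0, -0.002], "delta_rot": [0, 0, 0]}, {"gripper": 1, "linear": [0, 0, -0.002], "delta_rot": [0, 0, 0]}]}}

```text
clock: 7.45
position: [0.4666, -0.1487, 0.0378]
ee_rot: [0.099, 0.133, 0.986, -0.013]
contact_force: [-3.1, -0.4, 7.1]
width: 0.0002
gripper_force: 3.8
```

```bash
sed -i 's/range(230,239)/range(232,246)/' m.py; python3 m.py; python3 - <<'E'
# independent check: top view, fit of needle along its projected line
from h import *
from rig import optics
T=Cam("top");S=Cam("side");D=np.load("pose.npz");o,R=D["o"],D["R"]
P=lambda q,r,h=.078:np.r_[o+R@[.06-r*np.sin(q),0],h+r*np.cos(q)]
a=optics.get_image("top")["pixels"]
for q in(.18,.2,.22,.24):print(q,"top tip",T.proj(P(q,.16)),"side mid r=.1,.08",S.proj(P(q,.1)),S.proj(P(q,.08)))
b=np.mean([optics.get_image("side")["pixels"].astype(float) for _ in range(2)],0).mean(2)
for r in(250,252,254,256,258,260,262,264):print(r,b[r,258:276].astype(int))
E
```

```text
[ 0.46655443 -0.1487163   0.03779369] [-3.06890293 -0.39013228  7.10233691] 7.45
232 [156 156 157 158 156 156 151 149 151 153 154 155 154 157 157 158 157 156
 157 156 157 159 155 155 155 154 154 154 155 152]
233 [156 157 159 157 149 141 138 134 146 154 155 154 155 156 156 157 156 155
 156 156 157 159 156 157 155 154 154 154 155 155]
234 [157 155 156 147 125 112 103 110 135 150 155 154 156 156 157 154 157 156
 158 155 157 158 158 158 157 156 153 154 154 153]
235 [155 157 153 139 112  95  87  98 128 149 154 156 156 156 155 155 157 157
 156 156 156 156 156 157 157 156 155 156 156 156]
236 [155 157 155 144 118  94  85  89 112 143 152 155 156 156 154 152 156 157
 155 155 157 158 157 161 161 162 163 163 165 166]
237 [156 158 158 152 128  89  71  72 103 141 154 153 156 157 154 154 155 157
 160 161 165 169 171 173 178 180 180 179 179 182]
238 [156 156 157 153 130  94  59  60  99 141 155 156 156 158 160 162 169 172
 176 177 181 183 184 184 184 181 178 177 177 173]
239 [155 155 157 156 142 124  91  65 106 148 160 163 169 173 177 179 183 185
 183 179 176 176 171 165 159 147 143 138 138 132]
240
[... 1165 characters left out ...]
ide mid r=.1,.08 [[262.30514371 251.58738339]] [[263.91108916 256.17482288]]
250 [ 94 107 121 134 119 110 142 151 123 130 149 155 156 155 155 154 155 154]
252 [170 177 179 179 164 131 143 162 150 147 154 157 157 156 154 155 153 157]
254 [183 182 181 182 176 137  94 123 159 158 155 156 155 155 158 156 153 155]
256 [182 181 183 183 178 145  86  69 126 156 159 157 154 156 155 156 157 155]
258 [183 183 184 183 183 176 131  69  95 152 166 173 177 170 158 155 156 155]
260 [182 182 184 182 183 179 156 100  66 119 169 195 203 193 169 156 154 155]
262 [181 183 183 181 182 183 175 139  76  81 141 177 198 199 182 165 157 155]
264 [180 181 181 182 181 181 179 162 114  63 103 165 187 197 192 171 156 158]
```

Side view: the needle is now hidden behind the tab, and its visible lower part slopes at about 0.21 rad. The tab's stem crosses in front of the rim while the needle passes behind it, so parallax could bias this reading. I'll check from overhead.

```bash
python3 - <<'E'
from h import *
from rig import optics
T=Cam("top");D=np.load("pose.npz");o,R=D["o"],D["R"]
P=lambda q,y,r=.16:np.r_[o+R@[.06-r*np.sin(q),y],.078+r*np.cos(q)]
b=np.mean([optics.get_image("top")["pixels"].astype(float) for _ in range(6)],0);np.save("top_press.npy",b);b=b.astype(np.uint8)
x0,y0,w,h,f=325,182,50,50,12
c=cv2.resize(b[y0:y0+h,x0:x0+w],None,fx=f,fy=f,interpolation=cv2.INTER_CUBIC)
for q in(0,.14,.18,.22,.26):
    for y in(.02,-.02):
        u=T.proj(P(q,y))[0];cv2.circle(c,tuple(((u-[x0,y0]+.5)*f).astype(int)),3,(0,0,255),-1)
u=T.proj(P(.22,0,0))[0];cv2.circle(c,tuple(((u-[x0,y0]+.5)*f).astype(int)),4,(0,255,0),-1)
for r in(.16,.0):
    for y in(0,):print(T.proj(P(.22,y,r)),[T.proj(P(q,0))[0] for q in(0,.22)])
cv2.imwrite("pics/p6.png",c)
E
```

```text
[[349.07403964 215.65393125]] [array([353.27752747, 201.53023783]), array([349.07403964, 215.65393125])]
[[341.64858201 202.49089952]] [array([353.27752747, 201.53023783]), array([349.07403964, 215.65393125])]
```

View pics/p6.png

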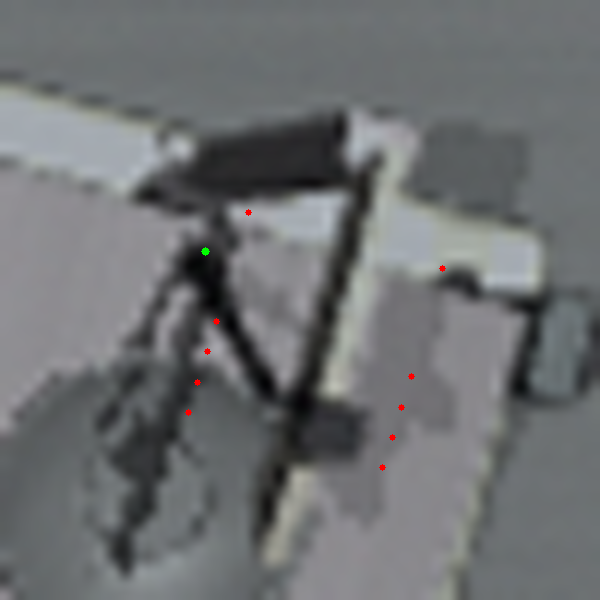

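Top view: the tab's head is at about (335,430) in the crop, which is 8 mm to the camera's side of the centre line, so side-view parallax does matter. I'll fit needle and tab angles in both views, each in its own plane.

```bash
python3 - <<'E'
from h import *
from rig import optics
T,S=Cam("top"),Cam("side");D=np.load("pose.npz");o,R=D["o"],D["R"]
P=lambda q,y,r:np.r_[o+R@[.06-r*np.sin(q),y],.078+r*np.cos(q)]
def ang(C,obs,y,off):
    # q for which line (plane offset y) passes an observed pixel
    r=[]
    for u in obs:
        qs=np.arange(-.05,.4,.001)
        e=[]
        for q in qs:
            a,b=C.proj(P(q,y,.02))[0]+off,C.proj(P(q,y,.18))[0]+off
            d=b-a;v=np.array(u)-a;e.append(abs(d[0]*v[1]-d[1]*v[0])/np.hypot(*d))
        r.append(qs[np.argmin(e)])
    return np.round(r,3)
# side: needle at rest first -> x offset
for off in((0,0),(-.6,0),(-.6,-1.5),(-.3,.3)):
    off=np.array(off)
    print(off,"rest",ang(S,[(272.6,232),(272.5,234)],0,off),"mid(.135?)",ang(S,[(263.8,234),(264.1,237)],0,off),
     "now",ang(S,[(264.05,254),(265.9,260),(267.0,264)],0,off),"tab y-8",ang(S,[(257.8,235),(258.4,238),(259.05,241)],-.0083,off),"tab y0",ang(S,[(257.8,235),(258.4,238)],0,off))
b=np.load("top_press.npy").mean(2).astype(int)
print("top")
for r in range(203,222):print(r,b[r,338:360])
E
```

```text
[0 0] rest [0.01 0.01] mid(.135?) [0.138 0.141] now [0.217 0.216 0.221] tab y-8 [0.222 0.227 0.232] tab y0 [0.223 0.228]
[-0.6  0. ] rest [0.001 0.   ] mid(.135?) [0.13  0.131] now [0.201 0.192 0.188] tab y-8 [0.215 0.219 0.223] tab y0 [0.215 0.219]
[-0.6 -1.5] rest [ 0.    -0.001] mid(.135?) [0.133 0.135] now [0.212 0.209 0.213] tab y-8 [0.221 0.225 0.23 ] tab y0 [0.221 0.226]
[-0.3  0.3] rest [0.006 0.005] mid(.135?) [0.133 0.135] now [0.206 0.201 0.201] tab y-8 [0.218 0.222 0.226] tab y0 [0.218 0.222]
top
203 [146  98  38  12  30  49 129 147 146 144 140 134 139 140  92  46  64 163
 170 171 171 170]
204 [148  86  24  11  20  29 123 126 143 145 140 139 143 147  75  42 120 166
 147 146 140 167]
205 [102  69  69  28  11  37 118 120 125 142 139 141 144 133  68  34 155 169
 150 124 118 129]
206 [ 81 129 143  68  12  24  80 118 119 124 118 139 146  98  52  65 162 171
 148 120 113 116]
207 [ 65 143 108  50  13  24  59 116 120 115 112 142 148  75  34 120 167 166
 130 115 116 117]
208 [127 152  87  60  69  30  24 137 144 117 113 123 129  69  30 129 164 156
 121 115 117 117]
209 [145 106  69
[... 518 characters left out ...]
5 166 165 131 117
 116 116 116 115]
215 [ 69  49  45  87  90  87  82  88  68  51  48  18   9  46  78  88 115 118
 116 117 116 114]
216 [ 62  46  86  94  94  91  89  84  77 101  75  28  19  46  50  53  64  80
 113 117 115 113]
217 [ 51  46  96 100 100  94  94  91  86  70  50  30  41  56  58  55  48  90
 115 118 114 133]
218 [ 43  45  98 102 100  98  97  96  92  78  54  24  53  55  54  55  55  85
 113 116 114 135]
219 [ 51 107  73 106 105 103 101 100  98  73  52  38  43  58  58  51  61 107
 117 115 132 138]
220 [ 51 111 109  89 100 100 103  99  90  60  48  61  64  81  84  84  90 116
 116 131 138 137]
221 [ 49 108 117 111 105 104 103 104  73  53  26 138 149 127 114 114 114 116
 116 136 138 136]
```

Both views agree: the needle is at about 0.21 and the tab at about 0.222, so the needle is about 2 mm short (already in tolerance). I'll go 1.5 mm further and hold for over a second.

Emit:
{"api": "send_rows", "payload": {"increments": [{"gripper": 1, "linear": [0, 0, -0.001], "delta_rot": [0, 0, 0]}, {"gripper": 1, "linear": [0, 0, -0.0015], "delta_rot": [0, 0, 0]}, {"gripper": 1, "linear": [0, 0, -0.0015], "delta_rot": [0, 0, 0]}, {"gripper": 1, "linear": [0, 0, -0.0015], "delta_rot": [0, 0, 0]}, {"gripper": 1, "linear": [0, 0, -0.0015], "delta_rot": [0, 0, 0]}, {"gripper": 1, "linear": [0, 0, -0.0015], "delta_rot": [0, 0, 0]}, {"gripper": 1, "linear": [0, 0, -0.0015], "delta_rot": [0, 0, 0]}, {"gripper": 1, "linear": [0, 0, -0.0015], "delta_rot": [0, 0, 0]}]}}

```text
clock: 8.8
position: [0.4667, -0.1488, 0.0364]
ee_rot: [0.1, 0.133, 0.986, -0.013]
contact_force: [-2.1, -0.1, 7.2]
width: -0.0001
gripper_force: 3.9
```

```bash
cat > n.py <<'E'
# needle angle from its visible lower part in the side view
from h import *
from rig import optics,get_state
s=get_state();print(s["position"].round(4),s["contact_force"].round(1),s["clock"])
S=Cam("side");D=np.load("pose.npz");o,R=D["o"],D["R"]
im=np.mean([optics.get_image("side")["pixels"].astype(float) for _ in range(4)],0).mean(2)
P=lambda q,r:np.r_[o+R@[.06-r*np.sin(q),0],.078+r*np.cos(q)]
qs=np.arange(-.02,.32,.002);off=np.array([-.6,-1.5]);sc=[]
for q in qs:
    u=np.array([S.proj(P(q,r))[0]+off for r in np.linspace(.05,.095,15)],np.float32)
    g=lambda dx:cv2.remap(im.astype(np.float32),(u[:,0]+dx)[None],u[:,1][None],1).mean()
    sc.append(.5*(g(-3)+g(3))-g(0))
sc=np.array(sc);i=sc.argmax();w=np.clip(sc[max(0,i-6):i+7]-.6*sc[i],0,None)
print("q fit",qs[i],(w*qs[max(0,i-6):i+7]).sum()/w.sum(),sc[i])
for r in(237,238,239,240,241):print(r,im[r,254:266].astype(int))
E
python3 n.py
```

```text
[ 0.4667 -0.1488  0.0364] [-2.1 -0.1  7.2] 8.8
q fit 0.2219999999999998 0.2222290450912663 81.3594
237 [157 152 126  91  71  75 101 140 153 155 154 154]
238 [158 154 132  94  58  57 100 143 156 157 156 158]
239 [157 155 143 123  88  65 107 146 161 163 167 174]
240 [156 156 156 147 116  75 104 157 175 179 183 187]
241 [157 158 156 148 121  76  99 161 181 180 174 169]
```

The needle is at 0.222 rad and level with the tab, and it has been held for more than a second. Now I'll release, straight up.

Emit:
{"api": "send_rows", "payload": {"increments": [{"gripper": 1, "linear": [0, 0, 0.01], "delta_rot": [0, 0, 0]}, {"gripper": 1, "linear": [0, 0, 0.025], "delta_rot": [0, 0, 0]}, {"gripper": 1, "linear": [0, 0, 0.045], "delta_rot": [0, 0, 0]}, {"gripper": 1, "linear": [-0.015, 0, 0.07], "delta_rot": [0, 0, 0]}, {"gripper": 1, "linear": [-0.035, 0, 0.09], "delta_rot": [0, 0, 0]}, {"gripper": 1, "linear": [-0.045, 0, 0.09], "delta_rot": [0, 0, 0]}, {"gripper": 1, "linear": [-0.045, 0, 0.09], "delta_rot": [0, 0, 0]}, {"gripper": 1, "linear": [-0.045, 0, 0.09], "delta_rot": [0, 0, 0]}]}}

```text
clock: 9.8
position: [0.421, -0.1484, 0.1251]
ee_rot: [0.099, 0.133, 0.986, -0.013]
contact_force: [0.5, -0.2, -0.5]
width: 0.0001
gripper_force: 0.0
```

```bash
sed -i 's/^for r in(237.*/for r in(231,233,235,237,238):print(r,im[r,252:278].astype(int))/' n.py; python3 n.py
```

```text
[ 0.421  -0.1484  0.1251] [ 0.5 -0.2 -0.5] 9.8
q fit -0.0020000000000000157 -0.002061104749457272 87.63307
231 [149 149 151 154 156 155 154 152 153 154 154 153 153 155 156 157 153 155
 157 151 125 117 142 152 154 153]
233 [155 156 155 153 149 140 133 132 144 153 154 154 154 155 155 157 156 154
 154 143 104  97 136 154 155 154]
235 [155 156 152 138 110  94  87  96 126 145 153 153 154 153 154 154 156 154
 153 134  96 106 143 156 156 154]
237 [155 155 156 152 125  91  70  74 100 139 153 154 154 152 152 155 156 159
 156 136 115 136 162 171 178 178]
238 [155 155 156 152 128  91  57  56  98 140 153 154 155 157 160 161 166 170
 173 164 161 169 179 184 184 180]
```

The plate is back at rest (0.00 rad) and the tab hasn't moved. Moving to the right pad.

Emit:
{"api": "send_rows", "payload": {"increments": [{"gripper": 1, "linear": [0, -0.035, 0], "delta_rot": [0, 0, 0]}, {"gripper": 1, "linear": [0, -0.07, 0], "delta_rot": [0, 0, 0]}, {"gripper": 1, "linear": [0.005, -0.095, 0], "delta_rot": [0, 0, 0]}, {"gripper": 1, "linear": [0.0165, -0.104, 0], "delta_rot": [0, 0, 0]}, {"gripper": 1, "linear": [0.0165, -0.104, -0.015], "delta_rot": [0, 0, 0]}, {"gripper": 1, "linear": [0.0165, -0.104, -0.035], "delta_rot": [0, 0, 0]}, {"gripper": 1, "linear": [0.0165, -0.104, -0.048], "delta_rot": [0, 0, 0]}, {"gripper": 1, "linear": [0.0165, -0.104, -0.05], "delta_rot": [0, 0, 0]}]}}

```text
clock: 10.8
position: [0.4368, -0.2508, 0.0735]
ee_rot: [0.097, 0.132, 0.986, -0.012]
contact_force: [-0.2, 0.8, -0.1]
width: 0.0004
gripper_force: 0.0
```

Emit:
{"api": "send_rows", "payload": {"increments": [{"gripper": 1, "linear": [0, 0, -0.004], "delta_rot": [0, 0, 0]}, {"gripper": 1, "linear": [0, 0, -0.008], "delta_rot": [0, 0, 0]}, {"gripper": 1, "linear": [0, 0, -0.012], "delta_rot": [0, 0, 0]}, {"gripper": 1, "linear": [0, 0, -0.012], "delta_rot": [0, 0, 0]}]}}

```text
clock: 11.2
position: [0.4379, -0.2526, 0.0639]
ee_rot: [0.099, 0.133, 0.986, -0.013]
contact_force: [0.3, 1.7, 1.2]
width: 0.0002
gripper_force: 0.9
```

```bash
python3 n.py|head -2
```

```text
[ 0.4379 -0.2526  0.0639] [0.3 1.7 1.2] 11.2
q fit 0.025999999999999957 0.02594087945026542 92.117775
```

Emit:
{"api": "send_rows", "payload": {"increments": [{"gripper": 1, "linear": [0, 0, -0.003], "delta_rot": [0, 0, 0]}, {"gripper": 1, "linear": [0, 0, -0.006], "delta_rot": [0, 0, 0]}, {"gripper": 1, "linear": [0, 0, -0.009], "delta_rot": [0, 0, 0]}, {"gripper": 1, "linear": [0, 0, -0.012], "delta_rot": [0, 0, 0]}, {"gripper": 1, "linear": [0, 0, -0.015], "delta_rot": [0, 0, 0]}, {"gripper": 1, "linear": [0, 0, -0.018], "delta_rot": [0, 0, 0]}, {"gripper": 1, "linear": [0, 0, -0.02], "delta_rot": [0, 0, 0]}, {"gripper": 1, "linear": [0, 0, -0.02], "delta_rot": [0, 0, 0]}]}}

```text
clock: 12.2
position: [0.4377, -0.2526, 0.0435]
ee_rot: [0.099, 0.133, 0.986, -0.013]
contact_force: [-0.5, 0.5, 5.5]
width: 0.0001
gripper_force: 2.8
```

```bash
python3 n.py
```

```text
[ 0.4377 -0.2526  0.0435] [-0.5  0.5  5.5] 12.2
q fit 0.16199999999999987 0.16198991295149415 95.826675
231 [150 151 154 156 158 157 156 155 154 155 155 157 157 158 157 158 158 158
 159 159 160 159 157 156 157 155]
233 [157 158 158 156 150 143 136 130 130 133 147 155 156 156 156 158 158 158
 156 158 158 159 158 158 156 155]
235 [157 158 154 139 114  94  89  94  95  90 123 148 155 155 156 157 158 157
 158 155 157 157 159 159 158 156]
237 [158 157 158 155 127  93  74  74  86  85 100 138 155 155 155 156 158 159
 161 162 166 169 171 174 179 180]
238 [155 157 159 153 131  95  60  56  86  93  94 133 155 160 163 163 170 172
 176 179 181 185 185 186 186 182]
```

Emit:
{"api": "send_rows", "payload": {"increments": [{"gripper": 1, "linear": [0, 0, -0.002], "delta_rot": [0, 0, 0]}, {"gripper": 1, "linear": [0, 0, -0.004], "delta_rot": [0, 0, 0]}, {"gripper": 1, "linear": [0, 0, -0.006], "delta_rot": [0, 0, 0]}, {"gripper": 1, "linear": [0, 0, -0.007], "delta_rot": [0, 0, 0]}, {"gripper": 1, "linear": [0, 0, -0.007], "delta_rot": [0, 0, 0]}]}}

```text
clock: 12.9
position: [0.4382, -0.2528, 0.0371]
ee_rot: [0.1, 0.133, 0.986, -0.013]
contact_force: [-0.3, 1.9, 7.4]
width: -0.0001
gripper_force: 3.7
```

```bash
sed -i 's/in(231,233,235,237,238)/in range(233,242)/' n.py; python3 n.py; python3 - <<'E'
from rig import optics
import numpy as np
a=np.load("top_press.npy").mean(2);b=np.mean([optics.get_image("top")["pixels"].astype(float) for _ in range(4)],0).mean(2)
for r in range(209,217):print(r,a[r,342:352].astype(int),b[r,342:352].astype(int))
E
```

```text
[ 0.4382 -0.2528  0.0371] [-0.3  1.9  7.4] 12.9
q fit 0.2179999999999998 0.21805894983565316 80.97076
233 [158 157 159 156 150 143 134 136 146 155 157 156 155 156 157 158 158 157
 157 157 158 160 159 158 156 156]
234 [157 158 157 146 128 114 103 113 139 153 158 156 156 156 157 158 157 158
 157 156 158 159 159 158 157 156]
235 [157 158 155 141 114  94  89  99 128 147 156 156 157 156 156 156 157 158
 157 157 157 158 159 158 158 155]
236 [158 158 157 144 120  93  86  91 114 144 155 155 156 155 157 157 157 157
 157 157 157 159 160 162 163 163]
237 [158 158 158 154 129  91  72  76 103 141 156 156 156 157 156 157 157 159
 162 164 166 170 171 175 179 180]
238 [156 158 159 155 131  94  59  57 101 143 156 158 156 160 160 164 168 173
 177 177 182 185 186 186 186 182]
239 [157 158 158 156 143 125  89  66 108 147 163 165 170 175 178 179 184 187
 185 180 179 176 171 167 161 150]
240 [158 157 158 158 157 148 116  75 106 157 177 181 185 188 186 180 175 172
 161 147 141 130 118 111 108 101]
241 [157 157 159 158 156 149 121  76 101 163 184 180 175 170 162 145 129 117
 105  92  90  82  75  79  81  83]
209 [133  67  12  95 144 135 136 123  90  55] [107  58  19  95 142 136 138 124  90  52]
210 [142 140  50  33 112 138 144 144  87  41] [139  90  27  28 136 142 144 142  83  40]
211 [151 151  86  22  78 137 147 132  70  43] [152 143  86  23  91 138 147 132  71  43]
212 [ 92 126 140  54  33  93 143 130  60  40] [ 96 129  91  27  33 137 150 128  60  40]
213 [ 69  87 133  75  19  33 142 101  34  50] [ 70  89 119  74  18  96 146 100  41  48]
214 [ 84  82  91 108  41  16  86  49  22  85] [ 85  83  94 105  38  32 102  55  20  86]
215 [90 87 82 88 68 51 48 18  9 46] [90 86 84 86 68 47 71 30 10 47]
216 [ 94  91  89  84  77 101  75  28  19  46] [93 89 88 82 76 88 65 24 18 50]
```

The needle is level again: it is hidden behind the tab and the fit gives 0.218 rad, between the two left-pad holds. I'll hold, then release.

Emit:
{"api": "send_rows", "payload": {"increments": [{"gripper": 1, "linear": [0, 0, -0.0002], "delta_rot": [0, 0, 0]}, {"gripper": 1, "linear": [0, 0, -0.0002], "delta_rot": [0, 0, 0]}, {"gripper": 1, "linear": [0, 0, -0.0002], "delta_rot": [0, 0, 0]}, {"gripper": 1, "linear": [0, 0, -0.0002], "delta_rot": [0, 0, 0]}, {"gripper": 1, "linear": [0, 0, -0.0002], "delta_rot": [0, 0, 0]}, {"gripper": 1, "linear": [0, 0, -0.0002], "delta_rot": [0, 0, 0]}, {"gripper": 1, "linear": [0, 0, -0.0002], "delta_rot": [0, 0, 0]}, {"gripper": 1, "linear": [0, 0, -0.0002], "delta_rot": [0, 0, 0]}]}}

```text
clock: 14.1
position: [0.4382, -0.2528, 0.037]
ee_rot: [0.1, 0.133, 0.986, -0.013]
contact_force: [-1.5, 1.5, 7.3]
width: 0.0002
gripper_force: 3.7
```

Emit:
{"api": "send_rows", "payload": {"increments": [{"gripper": 1, "linear": [0, 0, 0.01], "delta_rot": [0, 0, 0]}, {"gripper": 1, "linear": [0, 0, 0.025], "delta_rot": [0, 0, 0]}, {"gripper": 1, "linear": [0, 0, 0.045], "delta_rot": [0, 0, 0]}, {"gripper": 1, "linear": [-0.015, 0, 0.075], "delta_rot": [0, 0, 0]}, {"gripper": 1, "linear": [-0.04, 0, 0.1], "delta_rot": [0, 0, 0]}, {"gripper": 1, "linear": [-0.06, 0, 0.12], "delta_rot": [0, 0, 0]}, {"gripper": 1, "linear": [-0.06, 0, 0.12], "delta_rot": [0, 0, 0]}, {"gripper": 1, "linear": [-0.06, 0, 0.12], "delta_rot": [0, 0, 0]}]}}

```text
clock: 14.9
position: [0.3776, -0.2529, 0.1567]
ee_rot: [0.099, 0.133, 0.986, -0.014]
contact_force: [-0.6, -0.4, 0.6]
width: 0.0008
gripper_force: 0.0
```

Emit:
{"api": "send_rows", "payload": {"increments": [{"gripper": 1, "linear": [0, 0, 0], "delta_rot": [0, 0, 0]}, {"gripper": 1, "linear": [0, 0, 0], "delta_rot": [0, 0, 0]}, {"gripper": 1, "linear": [0, 0, 0], "delta_rot": [0, 0, 0]}]}}

```text
clock: 15.2
position: [0.3777, -0.2522, 0.1555]
ee_rot: [0.098, 0.132, 0.986, -0.013]
contact_force: [-0.4, -0.0, 0.3]
width: -0.0001
gripper_force: 0.0
```

```bash
python3 n.py|head -2; python3 - <<'E'
from rig import optics
import cv2
cv2.imwrite("pics/end.png",cv2.resize(optics.get_image("side")["pixels"],(768,576)))
E
```

```text
[ 0.3777 -0.2522  0.1555] [-0.4 -0.   0.3] 15.2
q fit -0.0020000000000000157 -0.0020402047929852286 87.899826
```

View pics/end.png

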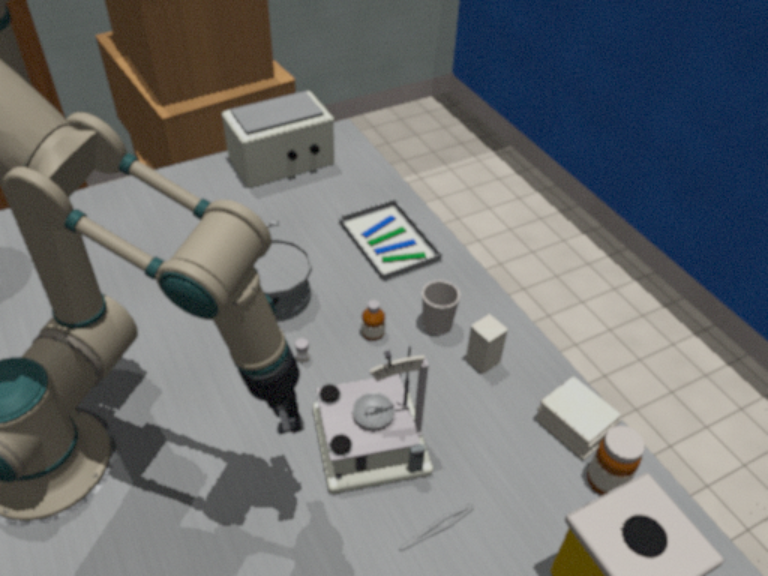

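The gripper is clear of the scale. The dish is in place at (375,411), the plate is level with the needle upright at (407,355), and everything in view stands where it was; the arm hides the scissors. Handing in.

```bash
python3 -c "from rig import sign_off;print(sign_off())"
```

```text
the job is handed in; nothing more can be done
None
```

I pressed the left and then the right corner pad until the needle was level with the tab and held each for over a second; the plate came fully back up both times, the tab and dish look unmoved, and the job is handed in (the sign-off gave no verdict).

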